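Run the marking stage home to its end stop

TASK

The stage of the marking slide is locked by a spring pin in a toothed rack. With the fingertips, press the black release button down and keep it down while you push the stage along its rails until it is fully home against the end stop, so the carving comes up to the scriber; then let the button spring up so that the stage locks there, and move clear. Do not touch the carving, and leave everything else on the bench where it stands: nothing is to be picked up.

Things in the scene. Friction and masses are not known exactly. Their poses are not given: they have to be found in the camera images.
- marking_slide: fixed marking slide: dark steel base plate 130 x 400 mm on the table with two aluminium rails. Origin under its middle at table height; its y axis runs along the rails to the end stop (steel block 130 mm wide, 68 mm high, across the +y end), its x axis away from the robot, z up. A scriber post 160 mm tall stands at x +108, y +85 mm
- stage (a joint): position of the plywood stage (160 mm across the rails x 112 mm along them, top 50 mm above the table), in m; grows towards the end stop, where it ends at 0.164. While the release button is up a pin in a toothed rack (11 mm pitch, 3 mm play) locks it; with the button down it slides with about 1.5 N of friction plus 6 N per m/s
- release (a joint): how far the release button is pressed, in m: 0 up, 0.007 fully down. It moves straight down; 3.5 N starts it, 6 N takes it fully down. The lock pin is clear of the rack once it is past 4 mm, so hold it fully down; let go, it springs up into the next gap of the rack. There is a gap at the end stop
- button_top (a point): middle of the top face of the release button: a black rectangle, 34 mm across the rails x 32 mm along them, on the robot side of the stage, 48 mm from the slide's centre line; it rides with the stage. Up, its top is 70 mm above the table and 12 mm above its 44 mm square aluminium surround. Axes as the slide's
- push_plate (a point): middle of the top edge of an upright aluminium plate fixed on the stage, 44 mm wide across the rails, 10 mm thick, on the end-stop side of the button and 92 mm above the table (22 mm above the button). Its face towards the button is 26 mm from the button's middle, so a finger on the button may bear against it
- stage_front (a point): middle of the stage's leading face (towards the stop), 43 mm above the table
- stop_face (a point): where the stage's leading face comes to rest against the end stop, 43 mm above the table
- carving: pale carved totem on a square wooden foot 50 x 48 mm, 88 mm tall, fixed on the far side of the stage; its top is 138 mm above the table. Its axis is 88 mm further in x and 19 mm lower in y (slide axes) than the button's middle. Origin under its foot, at the stage's top. Not to be touched
- figure: small dark carved wooden figure standing on a round foot, 48 mm across, 94 mm tall; origin under its foot. Bystander, stands beyond the slide
- billet: upright round reddish wood billet, 44 mm across, 85 mm tall; origin under its foot. Bystander, stands beyond the slide
- gouge: carving tool with a pale wooden handle, 160 mm long, lying flat on the robot side of the slide; origin at its middle on the table. Bystander
- tape: roll of blue tape lying flat, 100 mm across, 25 mm high; origin under its centre. Bystander
- mug: white ceramic mug, 76 mm across, 90 mm tall; origin under its centre. Bystander
- pencil_pot: red pot with pencils, 68 mm across, 140 mm tall; origin under its centre. Bystander
- offcut: pale wooden block 70 x 40 x 30 mm lying flat; origin under its centre. Bystander

How it is judged:
By the outcome, as a careful person would: the job done as asked, in the order asked, and still so for the second after the job is handed in, with the robot touching nothing.
It also fails if it takes over 34 s, if anything falls off the work surface, if the arm or the gripper's body presses on something with over 40 N, if the wrist force passes 120 N, or if a joint passes its speed limit or range.

ROBOT

A 6-joint arm with a two-finger parallel gripper is mounted at the origin on the work surface. World frame = base frame: x ahead of the robot, y to its left, z up, the work surface at z = 0. Lengths are in m, angles in rad, forces in N, time in s.
With the tool pointing down it reaches from about 0.35 to 0.775 m from the base axis. Payload 7.3 kg.
Tool frame: the origin (TCP) lies at the centre of the arm's flange, where the gripper is bolted on; the fingertips stand 178 mm ahead of it and the grasp point (between the pads) lies 159 mm ahead of it; z points along the fingers, y is the line along which they close (so a half turn about z gives the same grasp; the last joint's range is limited). The gripper opens to 92 mm and grips with 3 to 60 N. Pads are 19 mm wide; open, the fingers measure 130 mm over their backs; the gripper's body (75 mm by 190 mm) begins 47 mm behind the grasp point.
Start: joints at [-1.423, 0.342, 1.524, -0, 1.275, -0.146], TCP at [0.152, -0.503, 0.405] pointing down, gripper open.
Joint ranges: [-2.53, 2.53], [-0.77, 2.02], [0.04, 2.7], [-1, 4.14], [0.28, 2.66], [-3.11, 3.11]. Speed limits (rad/s): [2.57, 2.57, 3.14, 3.14, 3.14, 3.14].

INTERFACE

Orientations are given as [roll, pitch, yaw] about the fixed x, y, z axes, in that order (R = Rz(yaw) Ry(pitch) Rx(roll)).
In Python, from cell import telemetry, vision, ticket gives the robot as it stands.
- The arm moves only by the shell command python3 -m crank 'ROWS' [FORCE]. ROWS is JSON, a list of rows, each a list of 5 numbers: the gripper command: -1 is shut, 1 is fully open, values between are in proportion, then the shift along the tool's x, y, z in mm, then the turn about the tool's z in rad. In form: [[fingers, dx, dy, dz, roll], ...]. A call has 1 to 12 rows; each row is the pose to reach, as a shift and turn from the pose commanded when the call began, along the tool's axes at that moment; what a row does not reach only later rows make up. A row lasts 1/12 s, in which the tool goes at most 41.7 mm and 7.16 degrees, less where a joint would pass 70% of its speed; a pose out of reach is approached as far as the arm can. A call with a gripper value outside its range is refused whole. The fingers move at their own pace and stop on an object; FORCE is the grip in N (left out, the last holds). Time passes only in rows, so rows that repeat a pose let the fingers close. It gives the time, the measured TCP pose, the force, the opening and the grip force at its end, in the units of the state.
- telemetry.observe(): the state, without advancing time (a new reading comes with each control period).
- vision.read_camera(name): name is "side" or "top" or "wrist"; returns (picture, depth): 384x512x3 uint8, red, green, blue; 384x512 float32, m along the optical axis (not along the pixel's ray), 0 where there is no reading.
- vision.get_calibration(name): a dict with "camera_matrix" (3x3 intrinsics, pixels), "rvec" (rotation vector, rad) and "tvec" (3), from world to camera coordinates, as OpenCV has them. Camera axes: x right, y down, z forward; pixel columns grow to the right and rows downward; lengths in m; the calibration is good to about 2 mm. A picture is of the moment at which its call begins: read the wrist's pose just before it. get_calibration takes no time and is no camera call; for the wrist camera it gives the pose at the moment of the call.
- ticket.hand_in(): hands the job in; it is judged then, once.
The state is a dict: "time": time; "qpos": joint angles; "qvel": joint speeds; "joint_efforts": joint torques, N m; "tool_pos": TCP position; "tool_rot": TCP orientation; "contact_force": force on the tool from outside, world axes, zero at the start; "torque": the same for the moment, N m; "opening": finger opening in m; "grip_force": force on a finger pad.
Only numpy, scipy, OpenCV 4.12 (cv2) and the standard library are available. Lean on these libraries where they do the work, as an engineer would, in place of code of your own. Each camera call takes 0.05 s, during which the arm holds its last target. There are 200 camera calls.

## Working session

There is one attempt and no reset: what is moved stays moved. The work goes in short steps, Python scripts to look and compute and a shell command to move; the robot and the scene stay as the last step left them, time stands still between calls to the robot, and variables do not carry over. Pictures are saved under pics/ and viewed, at most 10 in all, crops included, and the job is handed in when it is done.

```bash
mkdir -p pics; cat > h.py <<'E'
import numpy as np,cv2
from cell import telemetry,vision,ticket
def snap(n,f):
    p,d=vision.read_camera(n); cv2.imwrite(f'pics/{f}.png',cv2.cvtColor(p,cv2.COLOR_RGB2BGR)); np.save(f'pics/{f}.npy',d); return p,d
def cal(n):
    c=vision.get_calibration(n); return np.array(c['camera_matrix']),cv2.Rodrigues(np.array(c['rvec'],float))[0],np.array(c['tvec'],float).ravel()
def atz(n,u,v,z):
    K,R,t=cal(n); r=R.T@np.linalg.inv(K)@[u,v,1]; o=-R.T@t; return o+r*(z-o[2])/r[2]
def dep(n,u,v,d):
    K,R,t=cal(n); return R.T@(np.linalg.inv(K)@[u,v,1]*d[v,u]-t)
E
python3 - <<'E'
from h import *
snap('top','top1');snap('side','side1')
a=cv2.imread('pics/top1.png');b=cv2.imread('pics/side1.png')
s=telemetry.observe();print(s['tool_pos'],s['tool_rot'],s['time'],s['contact_force'])
E
```

```text
[ 0.1520486  -0.50237316  0.40411841] [-3.14025123e+00 -1.87289921e-04  2.93793468e-01] 0.1 [ 0.28162721 -0.85202777  0.41878131]
```

View pics/top1.png

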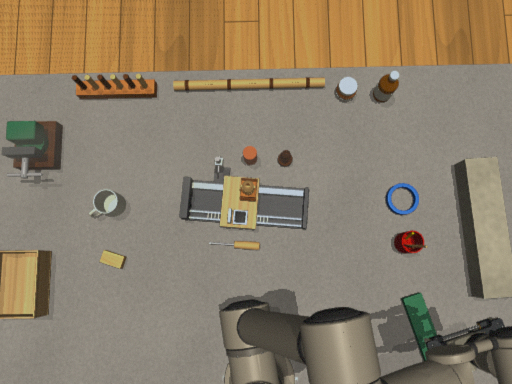

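View pics/side1.png

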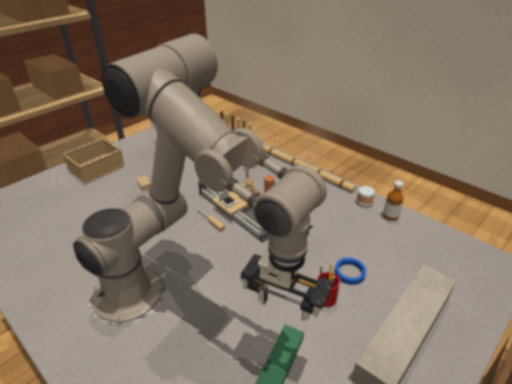

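The top view shows the slide at about (245,203), with its end stop on the left at (187,198). The button is near (238,217), the carving at (248,188), the scriber at (219,165) and the gouge at (235,245). I'll enlarge that area.

```bash
python3 - <<'E'
from h import *
a=cv2.imread('pics/top1.png')[145:260,170:320]
cv2.imwrite('pics/c1.png',cv2.resize(a,None,fx=5.2,fy=5.2,interpolation=cv2.INTER_CUBIC))
for u,v,z in [(187,198,.068),(307,208,.05)]: print(atz('top',u,v,z))
E
```

```text
[0.55229931 0.21217161 0.068     ]
[ 0.51669267 -0.15911293  0.05      ]
```

View pics/c1.png

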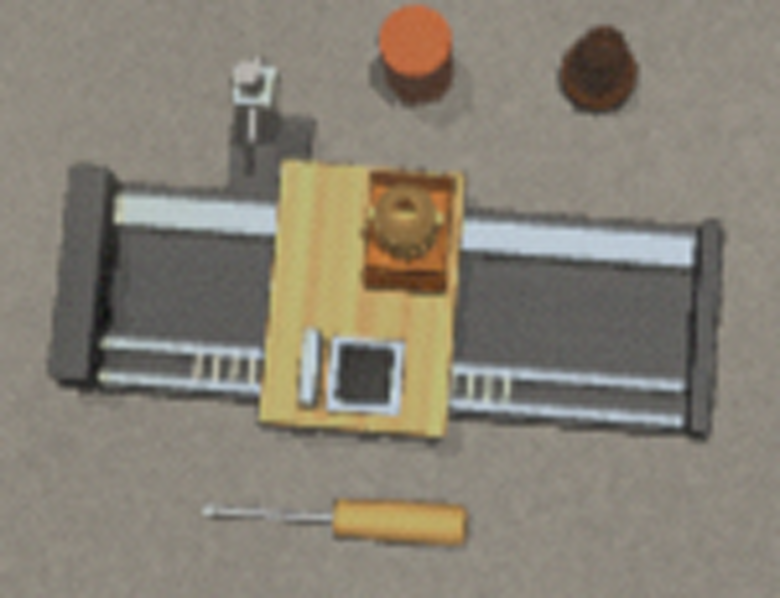

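```bash
python3 - <<'E'
from h import *
P=lambda x,y,z:atz('top',(x+.5)/5.2-.5+170,(y+.5)/5.2-.5+145,z)
L=dict(button=(366,375,.07),plate=(311,366,.092),sfL=(281,160,.05),sfR=(262,422,.05),sbL=(464,172,.05),sbR=(444,436,.05),stopL=(110,168,.068),stopR=(93,385,.068),railA=(115,195,.035),railB=(697,236,.035),railC=(100,380,.035),railD=(687,421,.035),carv=(405,215,.138))
Q={k:P(*v) for k,v in L.items()}
for k,q in Q.items(): print(k,q.round(4))
ang=lambda a,b:np.degrees(np.arctan2(*(Q[b]-Q[a])[[1,0]]))
print('y-axis dir-90',ang('railB','railA')-90,ang('railD','railC')-90,ang('sbL','sfL')-90,ang('sbR','sfR')-90,'x dir',ang('sfR','sfL'),ang('sbR','sbL'),ang('stopR','stopL'))
y=np.deg2rad(90+ang('sfR','sfL')); e=np.array([np.cos(y),np.sin(y),0])
print('travel',(Q['stopL']+Q['stopR']-Q['sfL']-Q['sfR'])@e/2, 'button->front',((Q['sfL']+Q['sfR'])/2-Q['button'])@e,'plate',(Q['plate']-Q['button'])@e)
print(np.linalg.norm(Q['sfR']-Q['sfL']),np.linalg.norm(Q['sbR']-Q['sfR']),Q['carv']-Q['button'])
p,d=None,np.load('pics/top1.npy'); print(dep('top',240,217,d),dep('top',230,216,d))
E
```

```text
button [0.4912 0.0486 0.07  ]
plate [0.4948 0.0794 0.092 ]
sfL [0.6249 0.0999 0.05  ]
sfR [0.4661 0.112  0.05  ]
sbL [ 0.6154 -0.0109  0.05  ]
sbR [0.4559 0.0036 0.05  ]
stopL [0.6185 0.2009 0.068 ]
stopR [0.4882 0.2102 0.068 ]
railA [0.6079 0.2031 0.035 ]
railB [ 0.5759 -0.1518  0.035 ]
railC [0.4944 0.2116 0.035 ]
railD [ 0.4635 -0.1423  0.035 ]
carv [0.5749 0.022  0.138 ]
y-axis dir-90 -5.145517619049386 -4.982730496312925 -4.896582173325271 -5.3638580592945715 x dir -4.359097160060783 -5.201986510299897 -4.0719734947994795
travel 0.09992039563806945 button->front 0.06131953849647877 plate 0.030923775385806245
0.1592224442136526 0.10890790417438928 [ 0.08376487 -0.0265988   0.068     ]
[0.49041299 0.04863938 0.06857867] [0.49174911 0.0776357  0.0911419 ]
```

The measurements agree with the given sizes: the slide yaw is about -5°, the button is at (0.491, 0.0486, 0.07) and the stage has about 100 mm to travel. I'll shut the fingers and line their closing axis up with the rails, which keeps the gripper body clear of the carving.

```bash
python3 -m crank '[[-1,30,-27,0,0.1],[-1,60,-53,0,0.2],[-1,90,-80,0,0.3],[-1,120,-107,0,0.381],[-1,150,-134,0,0.381],[-1,180,-160,0,0.381],[-1,210,-187,0,0.381],[-1,240,-214,0,0.381],[-1,270,-241,0,0.381],[-1,300,-267,0,0.381],[-1,330,-294,0,0.381],[-1,330,-294,0,0.381]]' 20
cat > go.py <<'E'
from h import *
from scipy.spatial.transform import Rotation as Ro
import sys
s=telemetry.observe(); R=Ro.from_euler('xyz',s['tool_rot']).as_matrix()
off=float(sys.argv[1]); B=np.array([.491,.0486]); a=np.deg2rad(5)
T=np.array([*(B+off*np.array([np.sin(a),np.cos(a)])),float(sys.argv[2])])
print('t',s['time'],'pos',np.round(s['tool_pos'],4),'yaw',s['tool_rot'],'need mm tool',np.round(R.T@(T-s['tool_pos'])*1e3,1),'roll',s['tool_rot'][2]+a,'F',np.round(s['contact_force'],1))
E
python3 go.py .004 .30
```

```text
time: 1.1
tool_pos: [0.3848, -0.1201, 0.4046]
tool_rot: [-3.139, -0.001, -0.08]
contact_force: [-0.2, -0.5, -0.4]
opening: 0.0165
grip_force: 0.0
t 1.1 pos [ 0.3848 -0.1201  0.4046] yaw [-3.13922358e+00 -8.77972249e-04 -7.99453204e-02] need mm tool [  92.3 -180.4  105.1] roll 0.0073211422333786386 F [-0.2 -0.5 -0.4]
```

```bash
python3 -m crank '[[-1,18,-36,0,0.007],[-1,37,-72,0,0.007],[-1,55,-108,0,0.007],[-1,74,-144,0,0.007],[-1,92,-180,0,0.007],[-1,92,-180,0,0.007],[-1,92,-180,35,0.007],[-1,92,-180,70,0.007],[-1,92,-180,105,0.007],[-1,92,-180,105,0.007],[-1,92,-180,105,0.007],[-1,92,-180,105,0.007]]'
python3 go.py .004 .26; python3 - <<'E'
from h import *
snap('wrist','w1')
E
```

```text
time: 2.1
tool_pos: [0.4908, 0.0454, 0.3012]
tool_rot: [3.142, -0.002, -0.095]
contact_force: [0.3, -0.7, -0.2]
opening: 0.0003
grip_force: 0.0
t 2.1 pos [0.4908 0.0454 0.3012] yaw [ 3.14151939e+00 -1.95243552e-03 -9.45756126e-02] need mm tool [-0.2 -7.2 41.2] roll -0.007309149961571074 F [ 0.3 -0.7 -0.2]
```

View pics/w1.png

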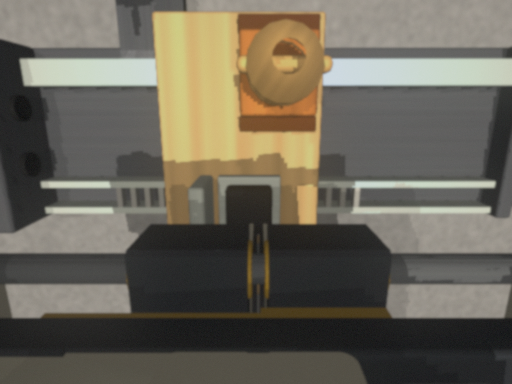

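The wrist view shows the button at (249,200), the plate at (200,203) and the carving at (285,62). The shut fingers are at (258,268), in front of a wide black block spanning columns 132–388. I'll use depth to get the finger geometry.

```bash
python3 - <<'E'
from h import *
from scipy.spatial.transform import Rotation as Ro
s=telemetry.observe();R=Ro.from_euler('xyz',s['tool_rot']).as_matrix();d=np.load('pics/w1.npy')
for u,v in [(150,235),(260,228),(370,235),(140,290),(258,250),(258,268),(258,290),(258,305),(240,290),(268,268),(249,200),(249,215),(200,203)]:
    if d[v,u]>0:
        w=dep('wrist',u,v,d); print((u,v),'world',w.round(4),'tool mm',(R.T@(w-s['tool_pos'])*1e3).round(1))
    else: print((u,v),'none')
E
```

```text
(150, 235) world [0.5297 0.0682 0.2023] tool mm [ 36.1 -26.4  99.6]
(260, 228) world [0.5008 0.0419 0.126 ] tool mm [  9.5   2.6 175.9]
(370, 235) world [0.5243 0.0117 0.2022] tool mm [36.  30.4 99.7]
(140, 290) world [0.5202 0.0688 0.213 ] tool mm [ 26.6 -26.1  88.9]
(258, 250) world [0.4974 0.0432 0.1449] tool mm [  6.1   1.6 157. ]
(258, 268) world [0.5192 0.0412 0.2052] tool mm [28.2  1.5 96.7]
(258, 290) world [0.4065 0.0517 0.0249] tool mm [-85.6   1.8 276.6]
(258, 305) world [3.758e-01 5.450e-02 3.000e-04] tool mm [-116.5    1.8  301.1]
(240, 290) world [0.5179 0.0456 0.2128] tool mm [26.5 -2.7 89.1]
(268, 268) world [0.5208 0.0387 0.2088] tool mm [30.1  3.9 93.1]
(249, 200) world [0.5007 0.0489 0.0702] tool mm [  8.6  -4.4 231.7]
(249, 215) world [0.4903 0.0499 0.0703] tool mm [ -1.9  -4.4 231.5]
(200, 203) world [0.5078 0.0771 0.0928] tool mm [ 13.1 -33.1 209. ]
```

```bash
python3 - <<'E'
from h import *
from scipy.spatial.transform import Rotation as Ro
s=telemetry.observe();R=Ro.from_euler('xyz',s['tool_rot']).as_matrix();d=np.load('pics/w1.npy')
K,Rc,t=cal('wrist')
v,u=np.mgrid[0:384,0:512]; P=(np.stack([u,v,np.ones_like(u)],-1)@np.linalg.inv(K).T*d[...,None]-t)@Rc; T=(P-s['tool_pos'])@R*1e3
m=(d>0)&(np.abs(T[...,0])<15)&(np.abs(T[...,1])<60)
for z0,z1 in [(110,130),(130,150),(150,170),(170,182)]:
    q=T[m&(T[...,2]>z0)&(T[...,2]<z1)]; print(z0,len(q),q.min(0).round(1) if len(q) else '',q.max(0).round(1) if len(q) else '')
pl=P[190:218,193:206].reshape(-1,3); print('plate z/y',np.percentile(pl[pl[:,2]>.085],[2,98],axis=0).round(4))
b=P[185:220,215:285].reshape(-1,3); b=b[(b[:,2]>.066)&(b[:,2]<.074)]; print('button',np.percentile(b,[1,99],axis=0).round(4))
E
```

```text
110 25 [  0.8  -1.2 117.2] [  6.2   3.9 119.6]
130 325 [ -9.9  -1.2 130.6] [  9.8   3.9 150. ]
150 284 [ -9.2  -2.8 150. ] [ 11.3   5.4 169.9]
170 107 [  8.8  -3.  170.1] [ 11.5   5.7 178.7]
plate z/y [[0.4988 0.0744 0.0866]
 [0.5157 0.0822 0.0932]]
button [[0.4866 0.0343 0.0667]
 [0.5099 0.0655 0.0714]]
```

The shut fingertips are only about 9 mm across, so opening them about 22 mm puts the rear finger mid-button and the front finger just short of the plate.

```bash
python3 go.py .009 .256; python3 -m crank '[[-0.52,0,-6,0,-0.007],[-0.52,0,-12,0,-0.007],[-0.52,0,-12,0,-0.007],[-0.52,0,-12,15,-0.007],[-0.52,0,-12,30,-0.007],[-0.52,0,-12,45,-0.007],[-0.52,0,-12,45,-0.007],[-0.52,0,-12,45,-0.007],[-0.52,0,-12,45,-0.007]]' 30
python3 go.py .009 .241; python3 - <<'E'
from h import *
snap('wrist','w2')
E
```

```text
t 2.15 pos [0.4909 0.0454 0.3018] yaw [ 3.14158371 -0.00360241 -0.09454856] need mm tool [ -0.4 -12.2  45.8] roll -0.007282095678477943 F [0.2 0.6 0.3]
time: 2.9
tool_pos: [0.4922, 0.0561, 0.2596]
tool_rot: [3.138, -0.007, -0.086]
contact_force: [-9.3, -14.5, 37.4]
opening: 0.022
grip_force: 18.9
t 2.9 pos [0.4922 0.0561 0.2596] yaw [ 3.13775491 -0.00729626 -0.0855567 ] need mm tool [-0.7 -1.5 18.6] roll 0.0017097604436874109 F [ -9.3 -14.5  37.4]
```

View pics/w2.png

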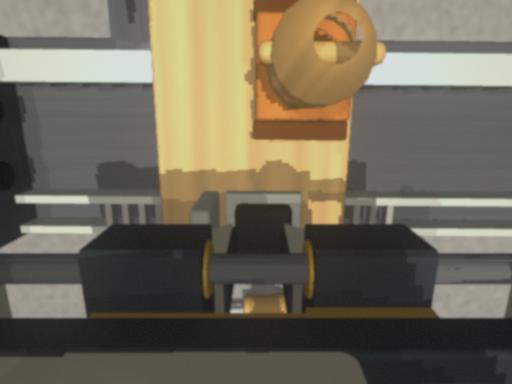

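The front finger caught the plate. The tip is at z 0.0816, below the plate top, with 37 N up and a push-back in -y, so the fingers must be thicker than they looked. I'll back off, then measure.

```bash
python3 -m crank '[[-0.52,0,0,-10,0],[-0.52,0,0,-20,0],[-0.52,0,0,-30,0],[-0.52,0,0,-30,0],[-0.52,0,0,-30,0]]'
python3 go.py .0 .27; python3 - <<'E'
from h import *
from scipy.spatial.transform import Rotation as Ro
s=telemetry.observe();R=Ro.from_euler('xyz',s['tool_rot']).as_matrix()
p,d=snap('wrist','w3'); K,Rc,t=cal('wrist')
v,u=np.mgrid[0:384,0:512]; P=(np.stack([u,v,np.ones_like(u)],-1)@np.linalg.inv(K).T*d[...,None]-t)@Rc; T=(P-s['tool_pos'])@R*1e3
m=(d>0)&(np.abs(T[...,0])<15)&(np.abs(T[...,1])<60)
for z in range(110,182,8):
    q=T[m&(T[...,2]>z)&(T[...,2]<z+8)]
    if len(q): y=q[:,1]; print(z,len(q),'left',y[y<0].min().round(1) if (y<0).any() else '',y[y<0].max().round(1) if (y<0).any() else '','right',y[y>0].min().round(1),y[y>0].max().round(1))
b=P[...]; k=(b[...,2]>.089)&(b[...,2]<.095)&(np.abs(T[...,1])<60)&(T[...,0]<40); print('plate',np.percentile(b[k],[2,98],axis=0).round(4))
k=(b[...,2]>.0675)&(b[...,2]<.0725)&(abs(T[...,1])<40); print('button',np.percentile(b[k],[2,98],axis=0).round(4))
cv2.imwrite('pics/w3c.png',cv2.resize(cv2.imread('pics/w3.png')[160:330,130:370],None,fx=3,fy=3))
E
```

```text
time: 3.37
tool_pos: [0.4914, 0.0579, 0.2853]
tool_rot: [3.142, -0.002, -0.087]
contact_force: [-0.1, 0.1, -0.1]
opening: 0.0218
grip_force: 0.0
t 3.3667 pos [0.4914 0.0579 0.2853] yaw [ 3.14159009e+00 -1.97586912e-03 -8.68588999e-02] need mm tool [ 0.4  9.3 15.3] roll 0.0004075627368037432 F [-0.1  0.1 -0.1]
110 205 left -12.6 -11.8 right 14.5 15.3
118 179 left -12.1 -11.8 right 14.4 14.9
126 480 left -12.1 -9.5 right 12.3 14.9
134 97 left -11.7 -9.5 right 12.3 14.8
142 221 left -17.0 -9.6 right 12.4 19.8
150 315 left -18.9 -9.5 right 12.3 21.7
158 344 left -20.0 -9.5 right 12.3 22.6
166 309 left -20.8 -9.6 right 12.3 23.5
174 145 left -18.3 -9.5 right 12.3 21.0
plate [[0.4971 0.075  0.0891]
 [0.5159 0.0846 0.0921]]
button [[0.4778 0.0121 0.0677]
 [0.6016 0.0654 0.072 ]]
```

View pics/w3c.png

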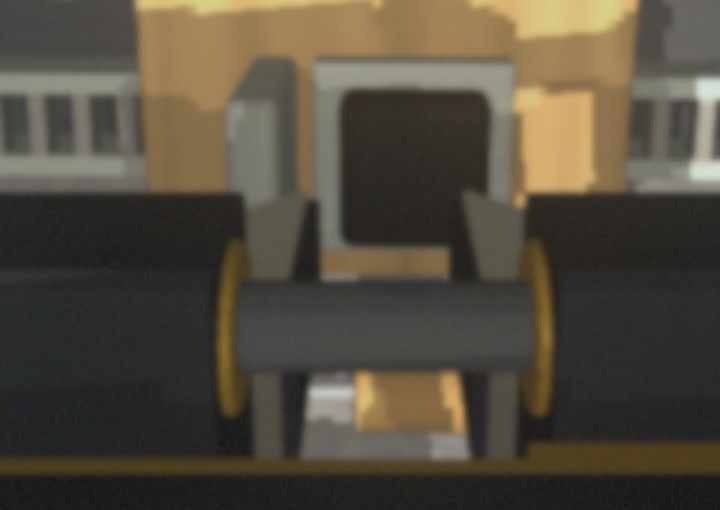

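The fingers turn out to be about 11 mm thick with tapered tips, which overlapped the plate by about 2 mm. With a 12 mm opening and +5 mm offset, the rear finger lands mid-button and the front one clears the plate by about 3 mm.

```bash
python3 -m crank '[[-0.74,0,4,0,0],[-0.74,0,4,0,0],[-0.74,0,4,0,0],[-0.74,0,4,10,0],[-0.74,0,4,20,0],[-0.74,0,4,28,0],[-0.74,0,4,32,0],[-0.74,0,4,32,0],[-0.74,0,4,32,0]]'
python3 go.py .005 .241
```

```text
time: 4.17
tool_pos: [0.491, 0.0537, 0.2526]
tool_rot: [3.141, 0.0, -0.087]
contact_force: [0.2, -0.0, -0.3]
opening: 0.0118
grip_force: 0.0
t 4.1667 pos [0.491  0.0537 0.2526] yaw [ 3.14149530e+00  4.99796612e-04 -8.72452181e-02] need mm tool [ 0.5  0.1 11.6] roll 2.1244541012918616e-05 F [ 0.2 -0.  -0.3]
```

Free of contact with the tips at 0.0746. Next I press in small steps.

```bash
python3 -m crank '[[-0.74,0,0,3,0],[-0.74,0,0,6,0],[-0.74,0,0,8,0],[-0.74,0,0,10,0],[-0.74,0,0,10,0],[-0.74,0,0,10,0]]'
python3 go.py .005 .241
```

```text
time: 4.67
tool_pos: [0.4912, 0.0537, 0.2431]
tool_rot: [3.142, -0.001, -0.087]
contact_force: [0.7, 0.5, 4.0]
opening: 0.012
grip_force: 2.3
t 4.6667 pos [0.4912 0.0537 0.2431] yaw [ 3.14158215e+00 -1.36757682e-03 -8.71955872e-02] need mm tool [0.2 0.1 2.1] roll 7.08753978136828e-05 F [0.7 0.5 4. ]
```

```bash
python3 -m crank '[[-0.74,0,0,2,0],[-0.74,0,0,3,0],[-0.74,0,0,4,0],[-0.74,0,0,4,0],[-0.74,0,0,4,0]]'
python3 go.py .005 .241
```

```text
time: 5.08
tool_pos: [0.4911, 0.0537, 0.241]
tool_rot: [3.142, -0.003, -0.087]
contact_force: [-5.0, -0.3, 22.9]
opening: 0.0117
grip_force: 11.9
t 5.0833 pos [0.4911 0.0537 0.241 ] yaw [ 3.14152568e+00 -2.55095603e-03 -8.70942299e-02] need mm tool [ 0.4  0.1 -0. ] roll 0.00017223272151732638 F [-5.  -0.3 22.9]
```

The button is fully down, with the tip at 0.063 and 23 N. Now I push along the rails.

```bash
python3 -m crank '[[-0.74,0,-1,-0.5,0],[-0.74,0,-3,-0.5,0],[-0.74,0,-6,-0.5,0],[-0.74,0,-10,-0.5,0],[-0.74,0,-15,-0.5,0],[-0.74,0,-20,-0.5,0],[-0.74,0,-25,-0.5,0],[-0.74,0,-30,-0.5,0],[-0.74,0,-34,-0.5,0],[-0.74,0,-37,-0.5,0],[-0.74,0,-38,-0.5,0],[-0.74,0,-38,-0.5,0]]'
python3 go.py .105 .241; python3 - <<'E'
from h import *
snap('top','top2')
a=cv2.imread('pics/top2.png')[145:260,170:320]
cv2.imwrite('pics/c2.png',cv2.resize(a,None,fx=5.2,fy=5.2,interpolation=cv2.INTER_CUBIC))
E
```

```text
time: 6.08
tool_pos: [0.4946, 0.0919, 0.241]
tool_rot: [-3.141, -0.003, -0.087]
contact_force: [-2.3, 0.9, 18.1]
opening: 0.0117
grip_force: 9.0
t 6.0833 pos [0.4946 0.0919 0.241 ] yaw [-3.14129431e+00 -2.85292667e-03 -8.68309183e-02] need mm tool [  0.2 -61.6   0.1] roll 0.00043554427781687666 F [-2.3  0.9 18.1]
```

View pics/c2.png

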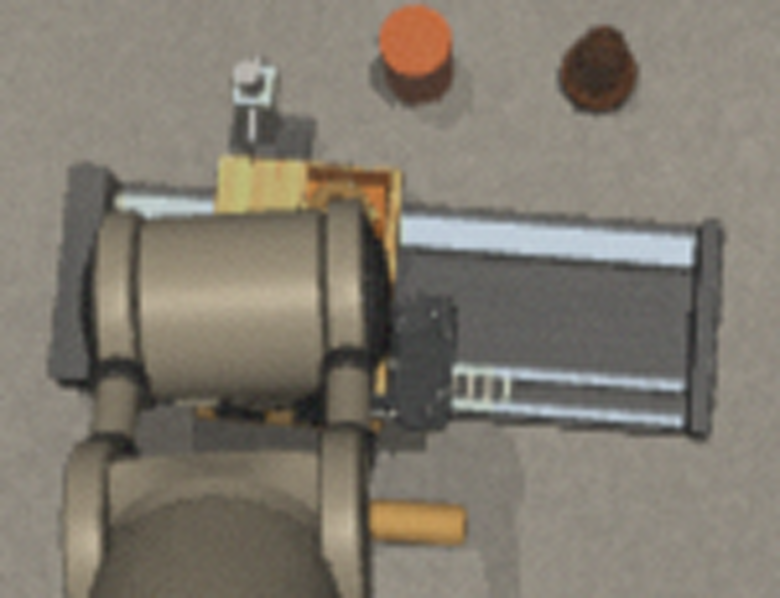

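The stage has moved about 38 mm; its far-left corner went from column 281 to 219 in the crop. It rides with the fingers, and about 62 mm remain.

```bash
python3 -m crank '[[-0.74,0,-2,0,0],[-0.74,0,-6,0,0],[-0.74,0,-11,0,0],[-0.74,0,-16,0,0],[-0.74,0,-21,0,0],[-0.74,0,-26,0,0],[-0.74,0,-31,0,0],[-0.74,0,-36,0,0],[-0.74,0,-41,0,0],[-0.74,0,-46,0,0],[-0.74,0,-50,0,0],[-0.74,0,-52,0,0]]'
python3 -m crank '[[-0.74,0,-2,0,0],[-0.74,0,-4,0,0],[-0.74,0,-6,0,0],[-0.74,0,-8,0,0],[-0.74,0,-9,0,0],[-0.74,0,-10,0,0],[-0.74,0,-10,0,0]]'
python3 go.py .105 .241
```

```text
time: 7.13
tool_pos: [0.4993, 0.1437, 0.2411]
tool_rot: [-3.141, -0.004, -0.087]
contact_force: [-1.5, -2.6, 16.1]
opening: 0.0123
grip_force: 8.3
time: 7.72
tool_pos: [0.5002, 0.1514, 0.2411]
tool_rot: [3.137, -0.003, -0.086]
contact_force: [-2.2, -15.9, 18.8]
opening: 0.012
grip_force: 11.1
t 7.7167 pos [0.5002 0.1514 0.2411] yaw [ 3.13747568e+00 -2.72426896e-03 -8.61584943e-02] need mm tool [-0.2 -1.8  0.1] roll 0.001107968343365115 F [ -2.2 -15.9  18.8]
```

```bash
python3 -m crank '[[-0.74,0,-1,0,0],[-0.74,0,-2,0,0],[-0.74,0,-3,0,0],[-0.74,0,-4,0,0],[-0.74,0,-4,0,0]]'
python3 go.py .105 .241;  python3 - <<'E'
from h import *
snap('wrist','w4')
E
```

```text
time: 8.13
tool_pos: [0.5005, 0.1527, 0.2412]
tool_rot: [3.132, -0.002, -0.086]
contact_force: [-4.3, -34.7, 22.7]
opening: 0.0117
grip_force: 19.9
t 8.1333 pos [0.5005 0.1527 0.2412] yaw [ 3.13198492e+00 -1.50282529e-03 -8.57993021e-02] need mm tool [-0.4 -0.5  0.1] roll 0.001467160521114605 F [ -4.3 -34.7  22.7]
```

View pics/w4.png

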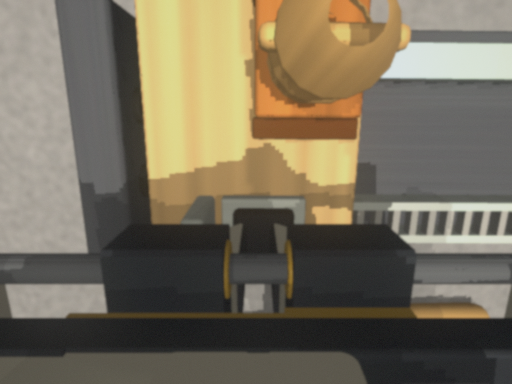

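The stage edge at column ~147 meets the stop with no gap showing, and the force climbs stiffly, so it is home. I'll ease the push to about 10 N and lift straight up so the pin locks while the stage is held there.

```bash
python3 -m crank '[[-0.74,0,1,0,0],[-0.74,0,2.5,0,0],[-0.74,0,2.5,-3,0],[-0.74,0,2.5,-6,0],[-0.74,0,2.5,-9,0],[-0.74,0,2.5,-12,0],[-0.74,0,2.5,-15,0],[-0.74,0,2.5,-15,0]]'
python3 go.py .105 .26
python3 -m crank '[[-0.74,0,0,-5,0],[-0.74,0,0,-15,0],[-0.74,0,0,-30,0],[-0.74,0,0,-60,0],[-0.74,0,0,-95,0],[-0.74,0,0,-130,0],[-0.74,0,40,-130,0],[-0.74,0,80,-130,0],[-0.74,0,120,-130,0],[-0.74,0,160,-130,0],[-0.74,0,200,-130,0],[-0.74,0,240,-130,0]]'
python3 -m crank '[[-0.74,0,40,0,0],[-0.74,0,80,0,0],[-0.74,0,120,0,0],[-0.74,0,120,0,0],[-0.74,0,120,0,0]]'
python3 - <<'E'
from h import *
p,d=snap('top','top3')
a=cv2.imread('pics/top3.png')[145:260,170:320]
cv2.imwrite('pics/c3.png',cv2.resize(a,None,fx=5.2,fy=5.2,interpolation=cv2.INTER_CUBIC))
E
```

```text
time: 8.85
tool_pos: [0.4989, 0.1527, 0.253]
tool_rot: [3.136, 0.004, -0.087]
contact_force: [-1.1, -13.2, -0.7]
opening: 0.0114
grip_force: 6.7
t 8.85 pos [0.4989 0.1527 0.253 ] yaw [ 3.13622506  0.00439211 -0.08679293] need mm tool [ 1.1 -0.5 -7. ] roll 0.00047353413972404945 F [ -1.1 -13.2  -0.7]
time: 9.85
tool_pos: [0.4781, -0.0857, 0.3847]
tool_rot: [-3.141, -0.0, -0.087]
contact_force: [1.4, 0.4, 0.1]
opening: 0.012
grip_force: 0.0
time: 10.27
tool_pos: [0.4679, -0.2054, 0.3841]
tool_rot: [-3.141, 0.0, -0.091]
contact_force: [0.5, 0.7, -0.6]
opening: 0.0118
grip_force: 0.0
```

View pics/c3.png

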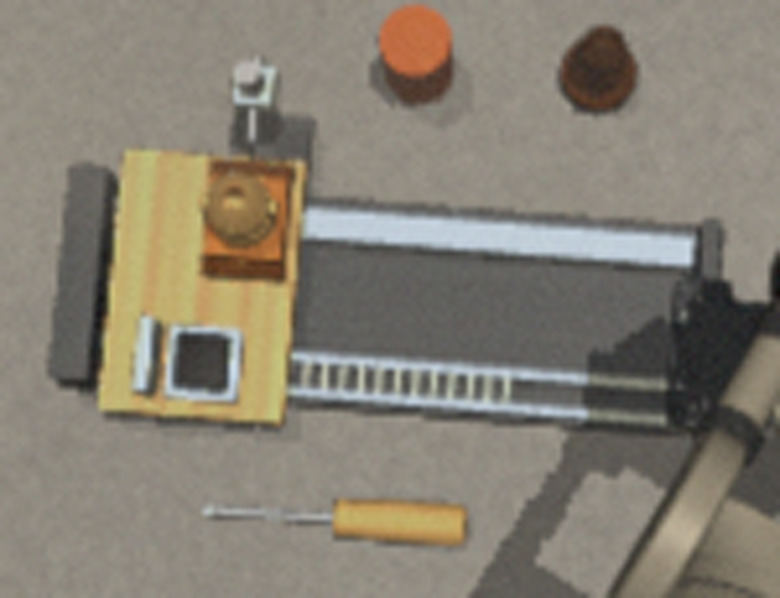

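The stage sits against the stop: its front edge runs (124,150)–(100,410), and the button is at (205,360). The carving is at the scriber, and the gouge, billet and figure haven't moved. I'll check the button height and stage travel numerically.

```bash
python3 - <<'E'
from h import *
P=lambda x,y,z:atz('top',(x+.5)/5.2-.5+170,(y+.5)/5.2-.5+145,z)
e=np.array([np.sin(.087),np.cos(.087),0])
for n,a,b,z in [('btn',(366,375),(205,360),.07),('sfL',(281,160),(124,150),.05),('sfR',(262,422),(100,410),.05),('sbR',(444,436),(281,424),.05)]: print(n,((P(*b,z)-P(*a,z))@e).round(4))
d=np.load('pics/top3.npy'); d1=np.load('pics/top1.npy')
print(np.median([dep('top',u,v,d)[2] for u in(208,209,210) for v in (213,214)]),np.median([dep('top',u,v,d1)[2] for u in(239,240,241) for v in (216,217)]))
print('gap front-stop',((P(93,385,.068)+P(110,168,.068)-P(124,150,.05)-P(100,410,.05))/2)@e)
E
```

```text
btn 0.0956
sfL 0.0958
sfR 0.0973
sbR 0.0975
0.07176953448041887 0.070344016906487
gap front-stop 0.003347488777204317
```

The button is back up at 0.07. The gap estimate of about 3 mm is within pixel error, but I'll check it closer with the wrist camera from above.

```bash
python3 -m crank '[[-0.74,-5,-35,0,0],[-0.74,-10,-70,0,0],[-0.74,-20,-105,0,0],[-0.74,-30,-140,0,0],[-0.74,-40,-175,0,0],[-0.74,-50,-210,0,0],[-0.74,-60,-245,0,0],[-0.74,-70,-280,0,0],[-0.74,-80,-315,0,0],[-0.74,-80,-350,0,0],[-0.74,-80,-380,0,0],[-0.74,-80,-400,0,0]]'
python3 -m crank '[[-0.74,0,0,0,0],[-0.74,0,0,0,0],[-0.74,0,0,0,0]]'
python3 - <<'E'
from h import *
p,d=snap('wrist','w5'); K,Rc,t=cal('wrist')
v,u=np.mgrid[0:384,0:512]; P=(np.stack([u,v,np.ones_like(u)],-1)@np.linalg.inv(K).T*d[...,None]-t)@Rc
a=np.deg2rad(5); ex=np.array([np.cos(a),-np.sin(a)]); ey=np.array([np.sin(a),np.cos(a)])
X=P[...,:2]@ex;Y=P[...,:2]@ey;Z=P[...,2]
print('cam Y',(-Rc.T@t)[:2]@ey)
xc=np.array([.5533,.206])@ex
for x0 in np.arange(xc-.05,xc+.05,.02):
    m=(d>0)&(abs(X-x0)<.006); s=Y[m&(abs(Z-.05)<.005)&(Y>.17-.04)]; q=Y[m&(abs(Z-.068)<.005)&(Y>.2)]
    print(round(x0,3),len(s),len(q),s.max().round(4) if len(s) else '',q.min().round(4) if len(q) else '')
pix=lambda x:0
cv2.imwrite('pics/w5c.png',cv2.resize(cv2.imread('pics/w5.png'),None,fx=1.5,fy=1.5))
E
```

```text
time: 11.32
tool_pos: [0.4217, 0.2057, 0.3846]
tool_rot: [-3.14, -0.0, -0.083]
contact_force: [-0.2, -1.0, -0.0]
opening: 0.0117
grip_force: 0.0
time: 11.57
tool_pos: [0.4226, 0.2021, 0.3842]
tool_rot: [3.141, 0.001, -0.085]
contact_force: [0.5, -0.9, 0.6]
opening: 0.012
grip_force: 0.0
cam Y 0.23633555661748445
0.483 854 485 0.4768 0.2001
0.503 900 470 0.469 0.2001
0.523 1811 458 0.2551 0.2551
0.543 1312 480 0.255 0.2547
0.563 454 1 0.2548 0.2547
0.583 0 0
```

View pics/w5c.png

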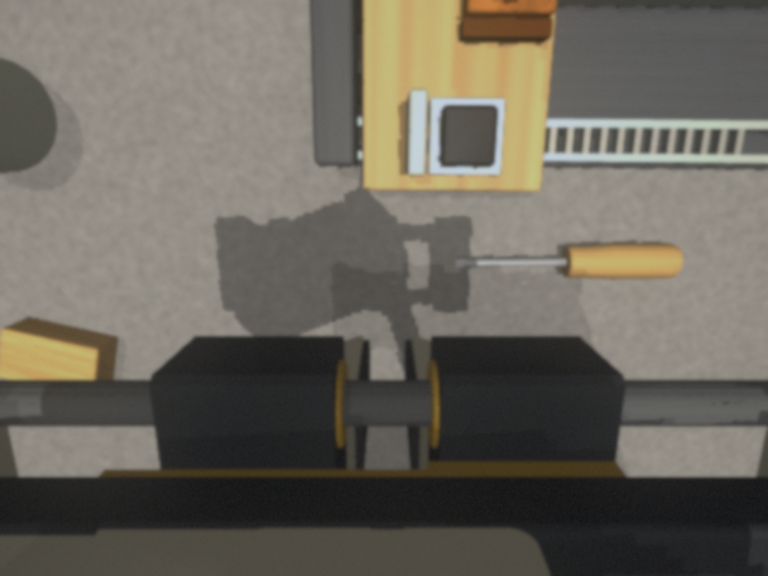

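A dark strip of about 4 mm shows between the stop (column 356) and the stage (column 364). I'll compare the same profile from w4, taken during the push, with w5.

```bash
python3 - <<'E'
from h import *
from scipy.spatial.transform import Rotation as Ro
s=telemetry.observe();K,Rc,t=cal('wrist')
Rt=Ro.from_euler('xyz',s['tool_rot']).as_matrix();pt=np.array(s['tool_pos'])
Rrel=Rc@Rt; trel=Rc@pt+t   # tool->cam
a=np.deg2rad(5); ey=np.array([np.sin(a),np.cos(a)])
def pr(f,R,p,rows,cols):
    d=np.load(f'pics/{f}.npy');im=cv2.imread(f'pics/{f}.png').mean(2)
    for r in rows:
        print(f,r)
        for c in cols:
            w=R@(Rrel.T@(np.linalg.inv(K)@[c,r,1]*d[r,c]-trel))+p
            print(c,int(im[r,c]),'Y',(w[:2]@ey*1e3).round(1),'Z',(w[2]*1e3).round(1),end=' | ')
        print()
pr('w5',Rt,pt,[30,70],range(230,250))
pr('w4',Ro.from_euler('xyz',[3.13198492,-.00150282,-.0857993]).as_matrix(),np.array([.5005,.1527,.2412]),[100,170],range(84,156,3))
E
```

```text
w5 30
230 99 Y 259.0 Z 68.2 | 231 97 Y 258.2 Z 67.4 | 232 93 Y 257.4 Z 67.6 | 233 89 Y 256.5 Z 68.0 | 234 80 Y 255.8 Z 65.9 | 235 69 Y 255.1 Z 64.8 | 236 58 Y 254.9 Z 54.1 | 237 52 Y 254.9 Z 38.0 | 238 54 Y 254.9 Z 21.5 | 239 57 Y 254.4 Z 12.3 | 240 65 Y 253.5 Z 11.0 | 241 91 Y 250.8 Z 48.1 | 242 127 Y 249.9 Z 49.9 | 243 153 Y 249.0 Z 49.3 | 244 162 Y 248.1 Z 50.5 | 245 164 Y 247.2 Z 50.6 | 246 163 Y 246.3 Z 50.6 | 247 163 Y 245.5 Z 49.8 | 248 163 Y 244.6 Z 51.2 | 249 162 Y 243.7 Z 49.9 | 
w5 70
230 102 Y 259.6 Z 68.0 | 231 102 Y 258.8 Z 68.1 | 232 100 Y 258.0 Z 66.7 | 233 94 Y 257.1 Z 67.2 | 234 86 Y 256.4 Z 65.9 | 235 73 Y 255.5 Z 66.5 | 236 61 Y 255.3 Z 56.2 | 237 55 Y 255.2 Z 42.7 | 238 54 Y 255.1 Z 26.4 | 239 55 Y 254.9 Z 12.1 | 240 63 Y 254.0 Z 11.2 | 241 89 Y 252.9 Z 11.7 | 242 127 Y 250.2 Z 50.2 | 243 153 Y 249.4 Z 48.4 | 244 163 Y 248.5 Z 49.1 | 245 165 Y 247.5 Z 49.7 | 246 165 Y 246.7 Z 48.3 | 247 163 Y 245.7 Z 49.5 | 248 163 Y 244.8 Z 49.3 | 249 162 Y 243.9 Z 50.8 | 
w4 100
84 102 Y 270.2 Z 68.2 | 87 103 Y 269.0 Z 67.8 | 90 105 Y 267.4 Z 68.3 | 93 105 Y 266.5 Z 67.5 | 96 1
[... 376 characters left out ...]
 48.5 | 144 184 Y 249.7 Z 49.1 | 147 190 Y 248.0 Z 49.6 | 150 187 Y 246.7 Z 48.9 | 153 184 Y 244.9 Z 49.9 | 
w4 170
84 103 Y 274.2 Z 68.3 | 87 102 Y 273.2 Z 67.5 | 90 102 Y 271.6 Z 68.0 | 93 104 Y 270.3 Z 67.7 | 96 104 Y 269.1 Z 67.3 | 99 104 Y 267.7 Z 67.3 | 102 104 Y 266.0 Z 68.1 | 105 102 Y 264.6 Z 67.9 | 108 103 Y 264.2 Z 65.7 | 111 102 Y 262.1 Z 67.3 | 114 102 Y 260.3 Z 68.0 | 117 102 Y 259.1 Z 67.6 | 120 95 Y 258.2 Z 66.4 | 123 87 Y 256.5 Z 67.0 | 126 63 Y 255.8 Z 65.4 | 129 53 Y 255.9 Z 61.4 | 132 53 Y 255.5 Z 58.4 | 135 54 Y 255.3 Z 54.9 | 138 55 Y 255.7 Z 49.5 | 141 52 Y 254.6 Z 48.3 | 144 52 Y 253.1 Z 48.0 | 147 114 Y 251.5 Z 47.9 | 150 185 Y 249.4 Z 49.5 | 153 187 Y 247.4 Z 50.9 |
```

The stage is where it was under the 34 N push, at Y≈250.5 mm. The two dark round spots on the stop face in w1, at (22,108) and (32,163), look like buffers that would explain the gap. I'll check how far they protrude.

```bash
python3 - <<'E'
from h import *
from scipy.spatial.transform import Rotation as Ro
s=telemetry.observe();K,Rc,t=cal('wrist')
Rt=Ro.from_euler('xyz',s['tool_rot']).as_matrix();pt=np.array(s['tool_pos'])
Rrel=Rc@Rt; trel=Rc@pt+t
a=np.deg2rad(5); ey=np.array([np.sin(a),np.cos(a)])
d=np.load('pics/w1.npy');im=cv2.imread('pics/w1.png').mean(2)
R=Ro.from_euler('xyz',[3.14158371,-.00360241,-.09454856]).as_matrix();p=np.array([.4909,.0454,.3018])
for r in (90,108,135,163,185):
    print(r,[(c,int(im[r,c]),*( (lambda w:((w[:2]@ey*1e3).round(1),(w[2]*1e3).round(0)))(R@(Rrel.T@(np.linalg.inv(K)@[c,r,1]*d[r,c]-trel))+p))) for c in range(8,46,3)])
E
```

```text
90 [(8, 39, np.float64(256.1), np.float64(48.0)), (11, 37, np.float64(256.1), np.float64(45.0)), (14, 36, np.float64(256.3), np.float64(42.0)), (17, 40, np.float64(255.5), np.float64(40.0)), (20, 41, np.float64(254.6), np.float64(38.0)), (23, 35, np.float64(256.2), np.float64(33.0)), (26, 40, np.float64(255.6), np.float64(30.0)), (29, 40, np.float64(255.4), np.float64(27.0)), (32, 38, np.float64(255.8), np.float64(23.0)), (35, 38, np.float64(255.0), np.float64(21.0)), (38, 41, np.float64(254.7), np.float64(18.0)), (41, 76, np.float64(255.9), np.float64(12.0)), (44, 81, np.float64(254.6), np.float64(11.0))]
108 [(8, 36, np.float64(255.2), np.float64(52.0)), (11, 40, np.float64(252.8), np.float64(53.0)), (14, 27, np.float64(251.7), np.float64(51.0)), (17, 21, np.float64(251.8), np.float64(48.0)), (20, 16, np.float64(250.8), np.float64(47.0)), (23, 21, np.float64(251.2), np.float64(43.0)), (26, 19, np.float64(251.3), np.float64(40.0)), (29, 24, np.float64(252.0), np.float64(36.0)), (32, 34, np.float64(255.0), np.float64(28.0)), (35, 38, np.float64(254.9), np.float64(25.0)), (38, 36, np.
[... 1275 characters left out ...]
p.float64(255.3), np.float64(28.0)), (44, 40, np.float64(256.4), np.float64(23.0))]
185 [(8, 43, np.float64(255.2), np.float64(65.0)), (11, 38, np.float64(255.3), np.float64(63.0)), (14, 40, np.float64(86.1), np.float64(282.0)), (17, 38, np.float64(256.1), np.float64(56.0)), (20, 41, np.float64(256.3), np.float64(53.0)), (23, 40, np.float64(255.3), np.float64(52.0)), (26, 41, np.float64(255.7), np.float64(48.0)), (29, 41, np.float64(255.6), np.float64(45.0)), (32, 42, np.float64(256.6), np.float64(41.0)), (35, 41, np.float64(255.8), np.float64(38.0)), (38, 41, np.float64(256.2), np.float64(34.0)), (41, 136, np.float64(256.2), np.float64(31.0)), (44, 176, np.float64(254.4), np.float64(30.0))]
```

The buffers stand out 4 mm from the stop at z 43, with faces at Y≈251.5. The stage front is at 251, so it is home and locked. The arm is clear at z 0.38, so I'm handing in.

```bash
python3 -c "
from cell import ticket;print(ticket.hand_in())"
```

```text
the job is handed in; nothing more can be done
None
```

The stage is fully home against the end-stop buffers with the button back up, the carving is at the scriber, the arm is clear, and the job is handed in; on the first approach a finger briefly caught the push plate at about 37 N, so I backed off and re-aimed.

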